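# Wedge the jar bay's gate shut

## Task

Gently push the gate of the jar bay fully shut, then take the wooden wedge by its thick end and, with the wedge flat on the bench and pointing straight into the bay, work its thin end under the left (free) half of the gate until it jams: a steady push of about 12 N no longer moves it, and it stays tight under the gate when you let go. Go by feel and never force it: the gate must not be loaded with more than 20 N. Leave the jars and everything else where they are.

Things in the scene. Friction and masses are not known exactly. Their poses are not given: they have to be found in the camera images.
- bay: Jar bay: a fixed low U of plywood walls, 272 mm wide, 90 mm deep, top 64 mm up, on short feet, no floor; its open side towards the robot is closed by a swinging gate (part of this body). Origin on the bench under the middle of the shut gate; x points into the bay, away from the robot, y left along the shut gate, z up. Its place and yaw vary.
- bay_hinge (a point): Foot of the gate's upright hinge pin, on the bench at the right end of the gate (121 mm right of the bay's origin); axes as the bay. The gate is a board 16 mm thick (its faces 8 mm before and behind the pin's axis) that ends 239 mm from the pin. Its level lower edge is 9 to 13 mm above the bench, different each time and not given; its top is 49 mm higher.
- gate (a joint): Angle of the gate about its pin, rad: 0 = shut against a hard rubber stop, growing as its free left end swings out towards the robot; starts at 0.3 to 0.55. It turns easily and stays where left. It rides on a stiff spring washer: lifting it from below takes about 11 N per mm, and it has no other play.
- wedge_grip (a point): Centre of the grip block of the wooden wedge (70 to 120 g, loose, flat on the bench left of the bay), 15 mm above its underside; x to the thin end, z up. Block 50 mm long (25 mm each way along x), 30 wide, 30 high. Ahead of it the top slopes evenly from 20 mm to 4 mm high over 80 mm; the thin end is 105 mm ahead of this point. Width 30 mm all along.
- wedge_tip (a point): Middle of the wedge's thin end, 2 mm above its underside; x points ahead out of the thin end, z up.
- wedge: The whole wedge, origin at the centre of its underside, 65 mm behind the thin end; x to the thin end, z up. Friction about 0.5 to 0.7, so it holds itself once jammed. Each 5 mm driven in after first touch lifts the gate 1 mm; the level push needed is 1.2 to 2.5 times the load between wedge and gate, more if the wedge is pressed down.
- jar_honey: Bystander: glaze jar with white lid, 57 mm wide, 68 mm high, inside the bay in the corner by the hinge; origin at the centre of its underside.
- jar_celadon: Bystander: wider glaze jar with black lid, 65 mm wide, 62 mm high, inside the bay behind the middle of the gate; its wall reaches at most bay y = +0.020; origin at the centre of its underside.
- stilt_1: Bystander: small three-armed kiln stilt, 44 x 39 x 16 mm, lying left of the bay; origin at the centre of its underside.
- marker_red: Bystander: felt marker, 131 mm long, 17 mm thick, lying left of or nearer than the wedge; origin at the centre of its underside.
- tape_brown: Bystander: wide roll of tape lying flat, 104 mm across, 48 mm high, back left; origin at the centre of its underside.
- jar_cobalt: Bystander: glaze jar with black lid, 61 mm wide, 75 mm high, at the right side of the bench; origin at the centre of its underside.

How it is judged:
On the way, in this order (a step that is already met when the one before it is completed fails the run):
1. the gate is swung shut (value of joint gate below 0.07 rad), for 0.2 s.
2. the wedge, flat on the bench, bears up against the shut gate (value of joint gate below 0.07 rad and contact force between wedge and bay above 3 N and x of wedge_tip in the frame of bay above 0.005 m and y of wedge_tip in the frame of bay between 0 and 0.118 m and angle between the x axis of wedge and the x axis of bay, either way round below 0.35 rad and angle between wedge's own z axis and vertical below 0.12 rad), for 0.2 s.
At the end, for the whole second after the job is handed in: Gate shut within 0.07 rad; wedge at rest, flat (0.12 rad), pointing into the bay (0.35 rad), thin end at least 5 mm past the gate's middle plane under its left half (bay y 0 to 0.118); wedge and gate still press on each other with over 3 N, the robot gone (all of step 2 and linear speed of wedge below 0.01 m/s); the robot touches nothing.
It fails at once if the gate is loaded by the wedge with more than 20 N (contact force between wedge and bay above 20 N).
It fails at once if the fingers press on the gate or bay with more than 25 N (contact force between the fingers and bay above 25 N).
It fails at once if a jar in the bay is moved more than 20 mm, or another bystander more than 30 mm (distance of any of jar_honey, jar_celadon from where it was at the start of the episode above 0.02 m or distance of any of stilt_1, marker_red, tape_brown, jar_cobalt from where it was at the start of the episode above 0.03 m).
It also fails if it takes over 61 s, if anything falls off the work surface, if the arm or the gripper's body presses on something with over 40 N, if the wrist force passes 120 N, or if a joint passes its speed limit or range.

## Robot

A 6-joint arm with a two-finger parallel gripper is mounted at the origin on the work surface; the furniture and walls round the work are solid. World frame = base frame: x ahead of the robot, y to its left, z up, the work surface at z = 0. Lengths are in m, angles in rad, forces in N, time in s.
With the tool pointing down it reaches from about 0.35 to 0.725 m from the base axis. Payload 6 kg.
Tool frame: the origin (TCP) lies midway between the tips of the shut fingers; the grasp point (between the pads) lies 19 mm behind it (env.grip_point_offset is the z of the grasp point in the tool frame, in m); z points along the fingers, y is the line along which they close (so a half turn about z gives the same grasp; the last joint's range is limited). The gripper opens to 85 mm and grips with 20 to 120 N. Pads are 22 mm wide; open, the fingers measure 114 mm over their backs; the gripper's body (76 mm by 85 mm) begins 54 mm behind the grasp point. The pads swing forward as they close: fully open they stand 13 mm farther back than shut.
Start: joints at [1.663, 0.04, 0.085, 0, -1.615, -0.334], TCP at [0.144, 0.583, 0.231] pointing down, gripper open.
Joint ranges: [-2.56, 2.56], [-1.29, 2.01], [-1.08, 1.49], [-3.29, 1.98], [-2.81, -0.18], [-2.99, 2.99]. Speed limits (rad/s): [2.57, 2.57, 3.01, 3.14, 3.14, 3.14].

## Interface

Orientations are given as a rotation vector (axis times angle).
In Python, from plant import status, eyes, hand_in, env gives the robot as it stands.
- The arm moves only by the tool drive_tool, never from a script. Its argument "deltas" is a list of rows, each a list of 7 numbers: the gripper's target within -1 to 1 (shut at 1, half-way at 0, fully open at -1), then the shift along the tool's x, y, z scaled (see below), then the turn, a rotation vector about the tool's x, y, z scaled (see below). In form: [[gripper, tx, ty, tz, ax, ay, az], ...]. A call has 1 to 10 rows; each row shifts and turns the commanded pose from where the row before left it, along the tool's axes as they then stand; what a row does not reach is not made up. The controller multiplies each number of a shift by 2 cm and each number of a turn by 0.08 rad. A row lasts 1/10 s, in which the tool goes at most 50 mm and 8.59 degrees, less where a joint would pass 70% of its speed; a pose out of reach is approached as far as the arm can. A call with a number of a shift or a turn outside -1 to 1 is refused whole. A call with a gripper value outside its range is refused whole. The fingers move at their own pace and stop on an object; "newtons" is the grip in N (left out, the last holds). Time passes only in rows, so rows that do not move let the fingers close. It gives the time, the measured TCP pose, the force, the opening and the grip force at its end, in the units of the state.
- status.read_state(): the state, without advancing time (a new reading comes with each control period).
- eyes.grab_frame(name): name is "scene" or "top"; returns (picture, depth): 420x560x3 uint8, blue, green, red; 420x560 float32, m along the optical axis (not along the pixel's ray), 0 where there is no reading.
- eyes.camera_info(name): a dict with "camera_matrix" (3x3 intrinsics, pixels), "R" (3x3) and "t" (3): a world point X has camera coordinates R X + t. Camera axes: x right, y down, z forward; pixel columns grow to the right and rows downward; lengths in m; the calibration is good to about 2 mm. A picture is of the moment at which its call begins. camera_info takes no time and is no camera call.
- hand_in(): hands the job in; it is judged then, once.
The state is a dict: "t": time; "q": joint angles; "qd": joint speeds; "joint_efforts": joint torques, N m; "tool_pos": TCP position; "orientation": TCP orientation; "ft_force": force on the tool from outside, world axes, zero at the start; "wrist_torque": the same for the moment, N m; "gripper_width": opening from 0.0 (shut) to 1.0 (fully open); "grasp_force": force on a finger pad.
Only numpy, scipy, OpenCV 4.12 (cv2) and the standard library are available. Lean on these libraries where they do the work, as an engineer would, in place of code of your own. Each camera call takes 0.05 s, during which the arm holds its last target. There are 200 camera calls.

## Working session

There is one attempt and no reset: what is moved stays moved. The work goes in short steps, Python scripts to look and compute and a tool call to move; the robot and the scene stay as the last step left them, time stands still between calls to the robot, and variables do not carry over. Pictures are saved under pics/ and viewed, at most 10 in all, crops included, and the job is handed in when it is done.

Besides the shell and the picture viewer there is one more tool, called after "Request:" as name([rows], argument=value, ...), one row to a line, values as JSON. drive_tool: Moves the arm, as the interface text tells. Its arguments: {"type":"object","properties":{"deltas":{"type":"array"},"newtons":{"type":"number"}},"required":["deltas"]}

```bash
mkdir -p pics; ls
python3 - <<'E'
from plant import status, eyes, env
import cv2, numpy as np
print(status.read_state(), env.grip_point_offset)
for n in("scene","top"):
    p,d=eyes.grab_frame(n); cv2.imwrite(f"pics/{n}0.png",p); np.save(f"{n}0.npy",d); print(eyes.camera_info(n))
E
```

```text
pics
{'t': 0.0, 'q': array([ 1.66267396e+00,  4.08568355e-02,  8.37954666e-02, -4.19445381e-04,
       -1.61548593e+00, -3.33723601e-01]), 'qd': array([ 0.00019431,  0.00016109,  0.00126053,  0.00060261, -0.00090498,
       -0.00071208]), 'joint_efforts': array([ 1.00134963e-03, -3.68199277e+01,  3.47399676e+01,  6.93231046e+00,
       -5.48686497e-03,  3.26138843e-05]), 'tool_pos': array([0.14353979, 0.58224751, 0.23025358]), 'orientation': array([ 3.11686852e+00, -3.78719854e-01, -6.24654357e-05]), 'ft_force': array([ 0.10539051, -1.05164674, -0.00782293]), 'wrist_torque': array([-0.01365268,  0.03050633,  0.02413708]), 'grasp_force': 0.0, 'gripper_width': 0.9965401249766087} -0.0187
{'camera_matrix': array([[532.14586621,   0.        , 282.5903636 ],
       [  0.        , 532.14586621, 204.64497295],
       [  0.        ,   0.        ,   1.        ]]), 'R': array([[ 0.77888241, -0.62688622, -0.01886408],
       [-0.48277535, -0.58008788, -0.6560686 ],
       [ 0.40033754,  0.52010741, -0.75446546]]), 't': array([-0.32102921,  0.29978994,  1.16469409])}
{'camera_matrix': array([[446.21832727,   0.        , 277.6354071 ],
       [  0.        , 446.21832727, 215.06651415],
       [  0.        ,   0.        ,   1.        ]]), 'R': array([[-0.015962  , -0.99984201,  0.00782122],
       [-0.98698238,  0.01450376, -0.16017313],
       [ 0.16003438, -0.01027609, -0.98705795]]), 't': array([0.1074893 , 0.49317314, 1.05628686])}
```

View pics/top0.png

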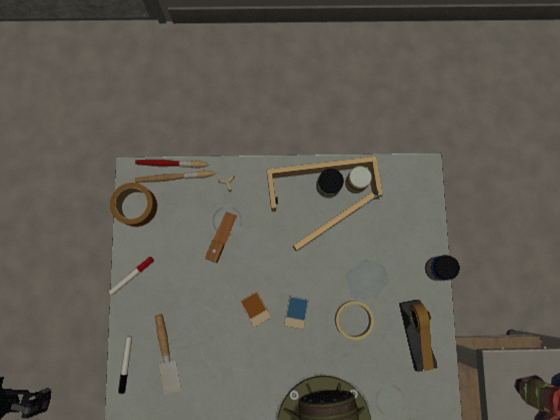

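View pics/scene0.png

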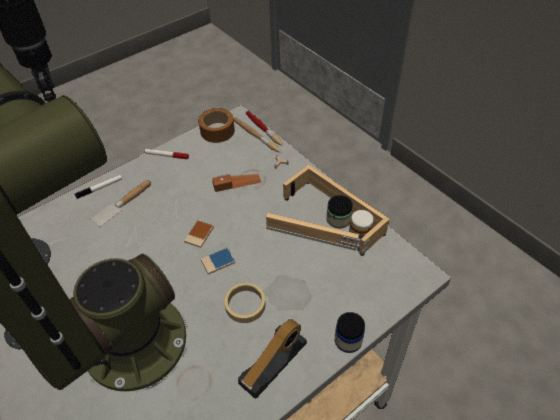

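The top view shows the wedge with its grip block at about (215,250) and thin end at (233,214). The gate runs from the hinge at (377,196) to its free end at (296,247). The bay's left wall front is at (275,207), and the stilt is at (227,183).

```bash
cat > h.py <<'E'
import numpy as np, cv2
from plant import eyes,status
def ray(n,uv,z):
    c=eyes.camera_info(n);K,R,t=c["camera_matrix"],c["R"],c["t"]
    o=-R.T@t; d=R.T@np.linalg.solve(K,np.array([uv[0],uv[1],1.]))
    return (o+d*(z-o[2])/d[2])
def proj(n,X):
    c=eyes.camera_info(n);p=c["camera_matrix"]@(c["R"]@np.array(X,float)+c["t"]);return p[:2]/p[2]
E
python3 - <<'E'
from h import *
np.set_printoptions(precision=4,suppress=True)
p=cv2.imread("pics/top0.png")
crop=cv2.resize(p[150:270,190:390],None,fx=4,fy=4,interpolation=cv2.INTER_CUBIC);cv2.imwrite("pics/c1.png",crop)
hsv=cv2.cvtColor(p,cv2.COLOR_BGR2HSV)
for x in [(215,245),(230,220),(336,222),(325,163),(200,240)]: print(x,hsv[x[1],x[0]])
E
```

```text
(215, 245) [ 14 162 107]
(230, 220) [ 14 163 111]
(336, 222) [ 19 115 137]
(325, 163) [ 19 115 157]
(200, 240) [ 30  22 115]
```

View pics/c1.png

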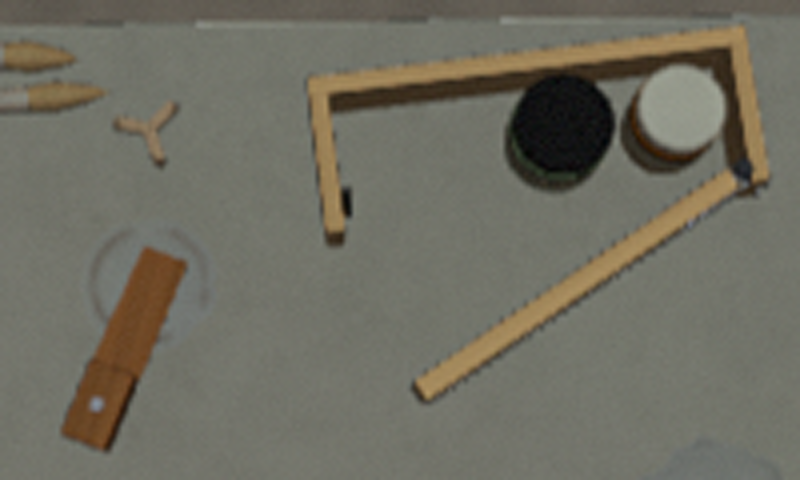

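Run:
```python
from h import *
np.set_printoptions(precision=4,suppress=True)
f=lambda x,y,z: ray("top",((x+.5)/4-.5+190,(y+.5)/4-.5+150),z)
BL,BR,LF,RF=f(309,80,.064),f(746,28,.064),f(337,233,.064),f(768,178,.064)
for n,v in zip("BL BR LF RF".split(),(BL,BR,LF,RF)):print(n,v)
yb=(BL-BR)[:2];print("width",np.linalg.norm(yb),"yaw",np.degrees(np.arctan2(-yb[0],yb[1])), "side yaw",np.degrees(np.arctan2(*(BL-LF)[[1,0]])),np.degrees(np.arctan2(*(BR-RF)[[1,0]])))
g1,g2=f(415,382,.06),f(430,401,.06);pin=f(743,170,.062)
print("gate end",g1,g2,np.linalg.norm(g1-g2),"pin",pin,"len",np.linalg.norm(((g1+g2)/2-pin)[:2]))
bk=(f(62,432,.03)+f(108,450,.03))/2; tip=(f(148,247,.004)+f(187,262,.004))/2
fr=(f(135,375,.03)+f(90,360,.03))/2
print("wedge",bk,fr,tip,np.linalg.norm((tip-bk)[:2]),np.degrees(np.arctan2(*(tip-bk)[[1,0]])))
d=(tip-bk)[:2]/np.linalg.norm((tip-bk)[:2]);print("grip",tip[:2]-.105*d,bk[:2]+.025*d)
for a in [(265,195),(559,123),(682,95)]:print(f(*a,.065))
e=np.load("top0.npy");print(e[222:224,335:338])
```

```text
BL [0.6034 0.1246 0.064 ]
BR [ 0.6326 -0.144   0.064 ]
LF [0.5084 0.1089 0.064 ]
RF [ 0.5384 -0.1525  0.064 ]
width 0.27020566085182657 yaw 6.196503013670027 side yaw 9.375932687682637 5.167958963467505
gate end [0.4183 0.0638 0.06  ] [0.4068 0.0551 0.06  ] 0.014374001918460878 pin [ 0.544  -0.1381  0.062 ] len 0.23726748782940346
wedge [0.3882 0.2641 0.03  ] [0.4328 0.2476 0.03  ] [0.5069 0.2164 0.004 ] 0.12789018656511017 -21.870708224823034
grip [0.4094 0.2555] [0.4114 0.2548]
[0.5321 0.152  0.065 ]
[ 0.5741 -0.0269  0.065 ]
[ 0.5906 -0.1025  0.065 ]
[[1.0722 1.075  1.0723]
 [1.0685 1.0773 1.1129]]
```

```bash
cat >> h.py <<'E'
YAW=np.radians(6.2); O=np.array([.531,-.018])
X=np.array([np.cos(YAW),np.sin(YAW)]);Y=np.array([-X[1],X[0]])
def bay(p): d=np.array(p)[:2]-O; return np.array([d@X,d@Y])
def st():
    from scipy.spatial.transform import Rotation as Rn
    s=status.read_state();np.set_printoptions(precision=4,suppress=True)
    M=Rn.from_rotvec(s["orientation"]).as_matrix()
    print("t",s["t"],"pos",s["tool_pos"],"bay",bay(s["tool_pos"]),"yaw",np.degrees(np.arctan2(M[1,0],M[0,0])),"z",M[:,2],"F",s["ft_force"],"w",s["gripper_width"],"q",s["q"])
E
python3 -c "
from h import *
st();print(bay((.395,.018)),bay((.4114,.2548)),bay((.5069,.2164)))"
```

```text
t 0.1 pos [0.1435 0.5823 0.2304] bay [-0.3204  0.6386] yaw -13.852175471368138 z [-0.0003 -0.0016 -1.    ] F [-1.2289 -0.4785 -0.0722] w 1.0003075594773845 q [ 1.6627  0.0407  0.0839 -0.0004 -1.6155 -0.3337]
[-0.1313  0.0505] [-0.0894  0.2841] [0.0014 0.2356]
```

Request:
drive_tool([
  [1, 0, 0, 0, 0, 0, -0.88],
  [1, 0, 0, 0, 0, 0, -0.88],
  [1, 0, 0, 0, 0, 0, -0.88],
  [1, 0, 0, 0, 0, 0, -0.88],
  [1, 0, 0, 0, 0, 0, -0.87],
  [1, 0.3, 1, 0, 0, 0, 0],
  [1, 0.3, 1, 0, 0, 0, 0],
  [1, 0.3, 1, 0, 0, 0, 0],
  [1, 0.3, 1, 0, 0, 0, 0],
  [1, 0.3, 1, 0, 0, 0, 0],
], newtons=30)

```text
t: 1.1
tool_pos: [0.1846, 0.4855, 0.2308]
orientation: [3.136, 0.172, -0.0]
ft_force: [0.9, 0.8, 1.2]
gripper_width: 0.001
grasp_force: 0.0
```

Request:
drive_tool([
  [1, 0.3, 1, 0, 0, 0, 0],
  [1, 0.3, 1, 0, 0, 0, 0],
  [1, 0.3, 1, 0, 0, 0, 0],
  [1, 0.3, 1, 0, 0, 0, 0],
  [1, 0.3, 1, 0, 0, 0, 0],
  [1, 0.3, 1, 0, 0, 0, 0],
  [1, 0.3, 1, 0, 0, 0, 0],
  [1, 0.3, 1, 0, 0, 0, 0],
  [1, 0.3, 1, 0, 0, 0, 0],
  [1, 0.3, 1, 0, 0, 0, 0],
])

```text
t: 2.1
tool_pos: [0.266, 0.2932, 0.231]
orientation: [3.137, 0.172, -0.0]
ft_force: [0.1, -0.2, -0.3]
gripper_width: -0.002
grasp_force: 0.0
```

```bash
python3 -c "
from h import *
st()"
```

```text
t 2.1 pos [0.266  0.2932 0.231 ] bay [-0.2299  0.338 ] yaw 6.280528785012993 z [-0.0003 -0.0003 -1.    ] F [ 0.0797 -0.2059 -0.3414] w -0.0023619408625567776 q [ 1.3533 -0.5292 -0.3859 -0.0002 -1.7145  0.3271]
```

Request:
drive_tool([
  [1, 0.4, 1, 0, 0, 0, 0],
  [1, 0.4, 1, 0, 0, 0, 0],
  [1, 0.4, 1, 0, 0, 0, 0],
  [1, 0.4, 1, 0, 0, 0, 0],
  [1, 0.4, 1, 0, 0, 0, 0],
  [1, 0.4, 1, 0, 0, 0, 0],
  [1, 0.4, 1, 0, 0, 0, 0],
  [1, 0.4, 1, 0, 0, 0, 0],
  [1, 0.4, 1, 0, 0, 0, 0],
  [1, 0.4, 1, 0, 0, 0, 0],
])

```text
t: 3.1
tool_pos: [0.3674, 0.1032, 0.231]
orientation: [3.137, 0.172, -0.001]
ft_force: [-0.3, -0.5, -0.5]
gripper_width: 0.0
grasp_force: 0.0
```

Request:
drive_tool([
  [1, 0.2, 0.9, 0.5, 0, 0, 0],
  [1, 0.2, 0.9, 0.5, 0, 0, 0],
  [1, 0.2, 0.9, 0.5, 0, 0, 0],
  [1, 0.2, 0.9, 0.5, 0, 0, 0],
  [1, 0.2, 0.9, 1, 0, 0, 0],
  [1, 0, 0, 1, 0, 0, 0],
  [1, 0, 0, 1, 0, 0, 0],
  [1, 0, 0, 1, 0, 0, 0],
  [1, 0, 0, 1, 0, 0, 0],
  [1, 0, 0, 1, 0, 0, 0],
])

```text
t: 4.1
tool_pos: [0.3966, 0.0167, 0.0702]
orientation: [3.137, 0.172, -0.001]
ft_force: [0.7, -0.0, -1.1]
gripper_width: 0.004
grasp_force: 0.0
```

```bash
python3 -c "
from h import *
st()
p,d=eyes.grab_frame('scene');cv2.imwrite('pics/s1.png',cv2.resize(p[100:310,180:460],None,fx=2.5,fy=2.5))"
```

```text
t 4.1 pos [0.3966 0.0167 0.0702] bay [-0.1299  0.049 ] yaw 6.260866002897592 z [-0.0004 -0.     -1.    ] F [ 0.6977 -0.0076 -1.0933] w 0.0036461076411453603 q [ 0.5596 -0.5237 -0.6751 -0.0002 -1.4198  1.1205]
```

View pics/s1.png

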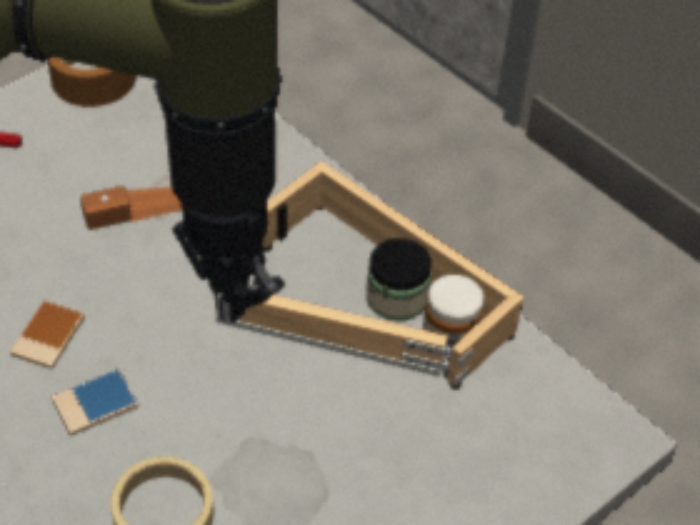

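The fingertips stand just in front of the gate's free half, and nothing is in the way. I'll lower to mid-gate height and push.

Request:
drive_tool([
  [1, 0, 0, 0.9, 0, 0, 0],
  [1, 0, 0, 0.85, 0, 0, 0],
  [1, 0.3, -0.1, 0, 0, 0, 0],
  [1, 0.3, -0.1, 0, 0, 0, 0],
  [1, 0.3, -0.1, 0, 0, 0, 0],
  [1, 0.3, -0.1, 0, 0, 0, 0],
  [1, 0.3, -0.1, 0, 0, 0, 0],
  [1, 0.3, -0.1, 0, 0, 0, 0],
  [1, 0.3, -0.1, 0, 0, 0, 0],
  [1, 0.3, -0.1, 0, 0, 0, 0],
])

```text
t: 5.15
tool_pos: [0.4434, 0.0381, 0.0363]
orientation: [3.137, 0.172, -0.0]
ft_force: [-0.4, 0.2, 0.3]
gripper_width: -0.001
grasp_force: 0.1
```

Request:
drive_tool([
  [1, 0.3, -0.1, 0, 0, 0, 0],
  [1, 0.3, -0.1, 0, 0, 0, 0],
  [1, 0.3, -0.1, 0, 0, 0, 0],
  [1, 0.3, -0.1, 0, 0, 0, 0],
  [1, 0.3, -0.1, 0, 0, 0, 0],
])

```text
t: 5.65
tool_pos: [0.4721, 0.0513, 0.0363]
orientation: [3.137, 0.172, -0.0]
ft_force: [0.0, 0.1, -0.0]
gripper_width: 0.001
grasp_force: 0.0
```

```bash
python3 -c "
from h import *
st()"
```

```text
t 5.65 pos [0.4721 0.0513 0.0363] bay [-0.0511  0.0753] yaw 6.266272895254894 z [-0.     -0.0002 -1.    ] F [ 0.017   0.0669 -0.0169] w 0.001138052978305149 q [ 0.535  -0.2414 -0.5342  0.0001 -1.2781  1.1451]
```

Now slower, with short rows, until the stop is felt.

Request:
drive_tool([
  [1, 0.2, -0.05, 0, 0, 0, 0],
  [1, 0.2, -0.05, 0, 0, 0, 0],
  [1, 0.2, -0.05, 0, 0, 0, 0],
  [1, 0.2, -0.05, 0, 0, 0, 0],
  [1, 0.15, 0, 0, 0, 0, 0],
])

```text
t: 6.15
tool_pos: [0.4904, 0.0573, 0.0363]
orientation: [3.137, 0.172, -0.0]
ft_force: [-1.0, -1.1, 0.1]
gripper_width: 0.0
grasp_force: 0.0
```

Request:
drive_tool([
  [1, 0.1, 0, 0, 0, 0, 0],
  [1, 0.1, 0, 0, 0, 0, 0],
])

```text
t: 6.35
tool_pos: [0.4942, 0.0577, 0.0363]
orientation: [3.137, 0.172, -0.0]
ft_force: [0.0, -0.7, 0.5]
gripper_width: -0.003
grasp_force: 0.0
```

Request:
drive_tool([
  [1, 0.1, 0, 0, 0, 0, 0],
])

```text
t: 6.45
tool_pos: [0.4962, 0.0578, 0.0364]
orientation: [3.137, 0.172, 0.0]
ft_force: [-0.2, 0.2, -0.1]
gripper_width: 0.0
grasp_force: 0.0
```

Request:
drive_tool([
  [1, 0.07, 0, 0, 0, 0, 0],
  [1, 0.07, 0, 0, 0, 0, 0],
])

```text
t: 6.65
tool_pos: [0.4989, 0.0582, 0.0363]
orientation: [3.137, 0.172, 0.0]
ft_force: [0.2, -0.1, 0.0]
gripper_width: -0.001
grasp_force: 0.0
```

Request:
drive_tool([
  [1, 0.07, 0, 0, 0, 0, 0],
])

```text
t: 6.75
tool_pos: [0.5003, 0.0583, 0.0363]
orientation: [3.137, 0.172, 0.0]
ft_force: [0.0, -0.1, 0.0]
gripper_width: 0.001
grasp_force: 0.0
```

Request:
drive_tool([
  [1, 0.07, 0, 0, 0, 0, 0],
])

```text
t: 6.85
tool_pos: [0.5017, 0.0585, 0.0363]
orientation: [3.137, 0.172, 0.0]
ft_force: [-0.4, 0.4, 0.0]
gripper_width: 0.004
grasp_force: 0.0
```

Request:
drive_tool([
  [1, 0.05, 0, 0, 0, 0, 0],
])

```text
t: 6.95
tool_pos: [0.5027, 0.0586, 0.0363]
orientation: [3.137, 0.172, -0.0]
ft_force: [0.1, 0.5, -0.2]
gripper_width: 0.002
grasp_force: 0.0
```

Request:
drive_tool([
  [1, 0.04, 0, 0, 0, 0, 0],
])

```text
t: 7.05
tool_pos: [0.5035, 0.0586, 0.0363]
orientation: [3.137, 0.172, -0.0]
ft_force: [-0.1, 0.3, 0.5]
gripper_width: -0.002
grasp_force: 0.0
```

Request:
drive_tool([
  [1, 0.04, 0, 0, 0, 0, 0],
])

```text
t: 7.15
tool_pos: [0.5042, 0.0587, 0.0363]
orientation: [3.137, 0.172, -0.0]
ft_force: [-0.9, -0.4, -0.3]
gripper_width: -0.003
grasp_force: 0.0
```

Request:
drive_tool([
  [1, 0.04, 0, 0, 0, 0, 0],
])

```text
t: 7.25
tool_pos: [0.505, 0.0588, 0.0363]
orientation: [3.137, 0.172, -0.0]
ft_force: [0.0, -0.3, 0.5]
gripper_width: 0.002
grasp_force: 0.0
```

```bash
python3 -c "
from h import *
st()
p,d=eyes.grab_frame('top');cv2.imwrite('pics/t2.png',cv2.resize(p[140:280,190:390],None,fx=4,fy=4,interpolation=cv2.INTER_CUBIC))
p,d=eyes.grab_frame('scene');cv2.imwrite('pics/s2.png',p)"
```

```text
t 7.25 pos [0.505  0.0588 0.0363] bay [-0.0175  0.0792] yaw 6.269468875585131 z [-0.0001 -0.0001 -1.    ] F [ 0.0341 -0.2815  0.4775] w 0.0020629069498936253 q [ 0.5128 -0.1421 -0.4493  0.0001 -1.2638  1.1673]
```

View pics/t2.png

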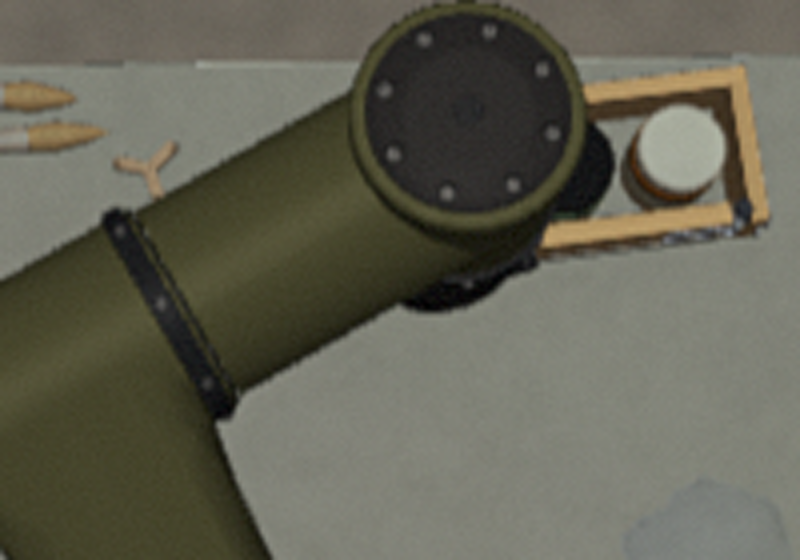

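The gate is almost parallel to the back wall. I'll keep easing it until the stop is felt.

Request:
drive_tool([
  [1, 0.03, 0, 0, 0, 0, 0],
  [1, 0.03, 0, 0, 0, 0, 0],
])

```text
t: 7.55
tool_pos: [0.5061, 0.059, 0.0363]
orientation: [3.137, 0.172, -0.0]
ft_force: [-3.6, -0.3, 0.9]
gripper_width: 0.005
grasp_force: 1.4
```

Request:
drive_tool([
  [1, 0.03, 0, 0, 0, 0, 0],
  [1, 0.03, 0, 0, 0, 0, 0],
])

```text
t: 7.75
tool_pos: [0.5062, 0.0589, 0.0359]
orientation: [3.136, 0.172, -0.005]
ft_force: [-9.0, 1.4, 4.2]
gripper_width: -0.004
grasp_force: 4.2
```

Request:
drive_tool([
  [1, 0.03, 0, 0, 0, 0, 0],
  [1, 0.03, 0, 0, 0, 0, 0],
])

```text
t: 7.95
tool_pos: [0.5062, 0.0589, 0.0357]
orientation: [3.136, 0.172, -0.009]
ft_force: [-14.9, 1.6, 6.8]
gripper_width: 0.003
grasp_force: 6.9
```

Request:
drive_tool([
  [1, 0.03, 0, 0, 0, 0, 0],
  [1, 0.03, 0, 0, 0, 0, 0],
])

```text
t: 8.15
tool_pos: [0.5063, 0.0589, 0.0354]
orientation: [3.136, 0.171, -0.013]
ft_force: [-19.2, 1.8, 8.7]
gripper_width: -0.001
grasp_force: 9.6
```

Request:
drive_tool([
  [1, -0.5, 0, 0, 0, 0, 0],
  [1, -0.5, 0, -0.5, 0, 0, 0],
  [1, 0, 0, -1, 0, 0, 0],
  [1, 0, 0, -1, 0, 0, 0],
  [1, 0, -0.5, -1, 0, 0, 0],
  [-1, 0, -1, -0.5, 0, 0, 0],
  [-1, -0.4, -1, 0, 0, 0, 0],
  [-1, -0.4, -1, 0, 0, 0, 0],
  [-1, -0.4, -1, 0, 0, 0, 0],
  [-1, -0.4, -1, 0, 0, 0, 0],
])

```text
t: 9.15
tool_pos: [0.4458, 0.1638, 0.1166]
orientation: [-3.136, -0.172, -0.002]
ft_force: [-0.0, 0.6, 0.9]
gripper_width: 0.848
grasp_force: 0.0
```

Request:
drive_tool([
  [-1, -0.4, -1, 0, 0, 0, 0],
  [-1, -0.4, -1, 0, 0, 0, 0],
  [-1, -0.4, -1, 0, 0, 0, 0.9],
  [-1, 0, -1, 0, 0, 0, 0.9],
  [-1, 0, 0, 0, 0, 0, 0.9],
  [-1, 0, 0, 0, 0, 0, 0.9],
  [-1, 0, 0, 0, 0, 0, 0.9],
  [-1, 0, 0, 0, 0, 0, 0.9],
  [-1, 0, 0, 0, 0, 0, 0.75],
])

```text
t: 10.05
tool_pos: [0.4151, 0.2402, 0.1165]
orientation: [-3.083, 0.601, -0.001]
ft_force: [0.1, -0.3, 0.2]
gripper_width: 1.002
grasp_force: 0.0
```

```bash
python3 -c "
from h import *
st()
p,d=eyes.grab_frame('top');cv2.imwrite('pics/t3.png',cv2.resize(p[150:270,190:390],None,fx=4,fy=4,interpolation=cv2.INTER_CUBIC))
p,d=eyes.grab_frame('scene');cv2.imwrite('pics/s3.png',cv2.resize(p[100:310,180:460],None,fx=2.5,fy=2.5))"
```

```text
t 10.05 pos [0.4151 0.2402 0.1165] bay [-0.0874  0.2692] yaw -22.08013170132357 z [ 0.0011  0.0007 -1.    ] F [ 0.1126 -0.2731  0.2297] w 1.001575284476542 q [ 0.9471 -0.2768 -0.4139  0.0005 -1.4325  0.2383]
```

View pics/s3.png

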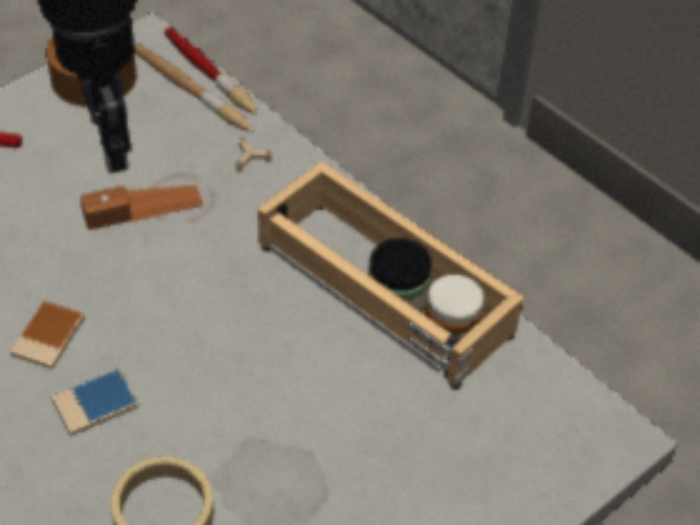

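The gate is shut and in line with the bay, and the open gripper hangs above the wedge. I'll cross-check the wedge and the bay from this view.

Run:
```python
from h import *
np.set_printoptions(precision=4,suppress=True)
g=lambda x,y,z: ray("scene",((x+.5)/2.5-.5+180,(y+.5)/2.5-.5+100),z)
c=[(82,196),(125,186),(131,204),(86,213)]
print("block top", np.mean([g(*a,.03) for a in c],0)); print("dot",g(104,198,.03), ray("top",((96+.5)/4-.5+190,(404+.5)/4-.5+150),.03))
t=(g(198,184,.004)+g(202,204,.004))/2;print("tip",t)
for a in [(322,163),(522,298),(455,355),(260,213)]: w=g(*a,.064);print(w,bay(w))
```

```text
block top [0.4105 0.2582 0.03  ]
dot [0.4103 0.2617 0.03  ] [0.4106 0.2575 0.03  ]
tip [0.5081 0.2206 0.004 ]
[0.6036 0.1253 0.064 ] [0.0876 0.1347]
[ 0.6314 -0.1409  0.064 ] [ 0.0866 -0.1331]
[ 0.5326 -0.1492  0.064 ] [-0.0125 -0.1306]
[0.5066 0.1109 0.064 ] [-0.0103  0.1307]
```

Request:
drive_tool([
  [-1, -0.53, -0.7, 0, 0, 0, 0],
  [-1, 0, 0, 1, 0, 0, 0],
  [-1, 0, 0, 1, 0, 0, 0],
  [-1, 0, 0, 1, 0, 0, 0],
  [-1, 0, 0, 1, 0, 0, 0],
  [-1, 0, 0, 1, 0, 0, 0],
  [-1, 0, 0, 0.5, 0, 0, 0],
  [1, 0, 0, 0, 0, 0, 0],
  [1, 0, 0, 0, 0, 0, 0],
  [1, 0, 0, 0, 0, 0, 0],
], newtons=40)

```text
t: 11.15
tool_pos: [0.4109, 0.2576, 0.0076]
orientation: [-3.083, 0.596, -0.002]
ft_force: [0.2, -0.1, 1.1]
gripper_width: 0.516
grasp_force: 0.0
```

Request:
drive_tool([
  [1, 0, 0, 0, 0, 0, 0],
  [1, 0, 0, 0, 0, 0, 0],
  [1, 0, 0, 0, 0, 0, 0],
  [1, 0, 0, 0, 0, 0, 0],
])

```text
t: 11.55
tool_pos: [0.4109, 0.2577, 0.0076]
orientation: [-3.083, 0.596, -0.002]
ft_force: [-0.7, 1.2, 5.4]
gripper_width: 0.343
grasp_force: 41.7
```

```bash
python3 -c "
from h import *
st()"
```

```text
t 11.55 pos [0.4109 0.2577 0.0076] bay [-0.0896  0.287 ] yaw -21.898432360652443 z [ 0.0017  0.0014 -1.    ] F [-0.7234  1.2125  5.3719] w 0.3428477341544089 q [ 0.9777 -0.1863 -0.5432  0.0007 -1.2118  0.2107]
```

Request:
drive_tool([
  [1, 0, 0, -0.5, 0, 0, 0],
  [1, 0, 0, -1, 0, 0, 0],
  [1, -0.5, 0, 0, 0, 0, 0],
  [1, -1, 0, 0, 0, 0, 0],
  [1, -1, 0, 0, 0, 0, 0],
  [1, 0, 0, 0, 0, 0, -0.7],
  [1, 0, 0, 0, 0, 0, -0.7],
  [1, 0, 0, 0, 0, 0, -0.7],
  [1, 0, 0, 0, 0, 0, -0.7],
  [1, 0, 0, 0, 0, 0, -0.7],
])

```text
t: 12.55
tool_pos: [0.3631, 0.2754, 0.0356]
orientation: [3.137, -0.157, -0.002]
ft_force: [0.8, -1.1, -0.6]
gripper_width: 0.345
grasp_force: 40.9
```

Request:
drive_tool([
  [1, 0, 0, 0, 0, 0, -0.7],
  [1, 0, 0, 0, 0, 0, -0.7],
  [1, 0, 0, 0, 0, 0, -0.7],
  [1, 0, 0, 0, 0, 0, -0.53],
  [1, 0, 0.5, 0, 0, 0, 0],
  [1, 0, 1, 0, 0, 0, 0],
  [1, 0, 1, 0, 0, 0, 0],
  [1, 0, 1, 0, 0, 0, 0],
  [1, 0, 1, 0, 0, 0, 0],
  [1, 0, 1, 0, 0, 0, 0],
])

```text
t: 13.55
tool_pos: [0.3752, 0.1649, 0.0358]
orientation: [3.137, 0.167, -0.001]
ft_force: [0.3, 0.2, -0.6]
gripper_width: 0.342
grasp_force: 40.9
```

```bash
python3 -c "
from h import *
st()"
```

```text
t 13.55 pos [0.3752 0.1649 0.0358] bay [-0.1351  0.1986] yaw 6.095544401416142 z [-0.0007 -0.0003 -1.    ] F [ 0.2701  0.1832 -0.6091] w 0.34200999269189214 q [ 0.9137 -0.4552 -0.6939 -0.0003 -1.3327  0.7635]
```

Request:
drive_tool([
  [1, 0, 1, 0, 0, 0, 0],
  [1, 0, 1, 0, 0, 0, 0],
  [1, 0, 1, 0, 0, 0, 0],
  [1, 0, 1, 0, 0, 0, 0],
  [1, 0, 1, 0, 0, 0, 0],
  [1, 0, 1, 0, 0, 0, 0],
  [1, 0, 0.7, 0, 0, 0, 0],
  [1, 0, 0, 0.6, 0, 0, 0],
  [1, 0, 0, 0.6, 0, 0, 0],
  [1, 0, 0, 0, 0, 0, 0],
])

```text
t: 14.55
tool_pos: [0.3884, 0.0327, 0.0095]
orientation: [3.136, 0.168, -0.007]
ft_force: [-1.6, 0.0, -1.2]
gripper_width: 0.341
grasp_force: 41.0
```

```bash
python3 -c "
from h import *
st()
p,d=eyes.grab_frame('scene');cv2.imwrite('pics/s4.png',cv2.resize(p[150:290,200:400],None,fx=4,fy=4,interpolation=cv2.INTER_CUBIC))
p,d=eyes.grab_frame('top');cv2.imwrite('pics/t4.png',cv2.resize(p[150:270,190:390],None,fx=4,fy=4,interpolation=cv2.INTER_CUBIC))"
```

```text
t 14.55 pos [0.3884 0.0327 0.0095] bay [-0.1363  0.0658] yaw 6.151120787112154 z [-0.0042 -0.0015 -1.    ] F [-1.5714  0.0049 -1.1562] w 0.3411859060188236 q [ 0.6112 -0.5034 -0.7745 -0.0012 -1.304   1.0673]
```

View pics/s4.png

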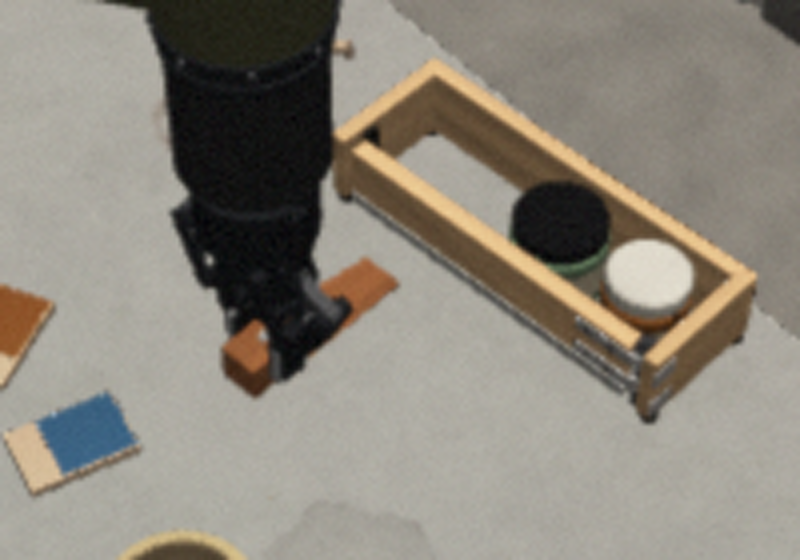

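Request:
drive_tool([
  [1, 0, 0, 0, 0, 0, 0],
  [1, 0, 0, 0, 0, 0, 0],
])

```text
t: 14.85
tool_pos: [0.3904, 0.0335, 0.0127]
orientation: [-3.137, -0.17, -0.001]
ft_force: [-1.0, 0.2, -1.1]
gripper_width: 0.342
grasp_force: 41.0
```

Run:
```python
from h import *
st();print(status.read_state()["wrist_torque"])
g=lambda x,y,z: ray("scene",((x+.5)/4-.5+200,(y+.5)/4-.5+150),z)
t=(g(367,259,.004)+g(398,284,.004))/2; print("tip",t,bay(t))
b=g(223,352,.03),g(259,370,.03);print([bay(v) for v in b])
```

```text
t 14.85 pos [0.3904 0.0335 0.0127] bay [-0.1342  0.0664] yaw 6.209609455400646 z [ 0.0006  0.0002 -1.    ] F [-1.0372  0.2198 -1.1148] w 0.3421507399698431 q [ 0.6111 -0.5048 -0.7699  0.0002 -1.3052  1.068 ]
[-0.0012 -0.038  -0.    ]
tip [0.4913 0.0459 0.004 ] [-0.0325  0.0678]
[array([-0.1623,  0.0785]), array([-0.1564,  0.0526])]
```

Request:
drive_tool([
  [1, 0, 0, 0.1, 0, 0, 0],
  [1, 0, 0, 0.08, 0, 0, 0],
  [1, 0, 0, 0, 0, 0, 0],
])

```text
t: 15.15
tool_pos: [0.39, 0.033, 0.0084]
orientation: [3.137, 0.169, -0.001]
ft_force: [-0.1, -0.4, -1.0]
gripper_width: 0.343
grasp_force: 41.0
```

Request:
drive_tool([
  [1, 0, 0, 0.04, 0, 0, 0],
  [1, 0, 0, 0, 0, 0, 0],
])

```text
t: 15.35
tool_pos: [0.3901, 0.033, 0.0078]
orientation: [3.137, 0.169, -0.0]
ft_force: [-0.2, 0.0, -0.2]
gripper_width: 0.345
grasp_force: 41.0
```

Request:
drive_tool([
  [1, 0, 0, 0.04, 0, 0, 0],
  [1, 0, 0, 0, 0, 0, 0],
])

```text
t: 15.55
tool_pos: [0.3904, 0.033, 0.0076]
orientation: [3.137, 0.169, 0.001]
ft_force: [-1.8, -0.2, 3.5]
gripper_width: 0.34
grasp_force: 41.4
```

Request:
drive_tool([
  [1, 0.1, 0, -0.025, 0, 0, 0],
  [1, 0.25, 0, 0, 0, 0, 0],
  [1, 0.25, 0, 0, 0, 0, 0],
  [1, 0.25, 0, 0, 0, 0, 0],
  [1, 0.25, 0, 0, 0, 0, 0],
  [1, 0.25, 0, 0, 0, 0, 0],
  [1, 0.25, 0, 0, 0, 0, 0],
  [1, 0.25, 0, 0, 0, 0, 0],
  [1, 0.1, 0, 0, 0, 0, 0],
])

```text
t: 16.45
tool_pos: [0.4293, 0.0372, 0.0076]
orientation: [3.137, 0.169, -0.0]
ft_force: [-1.3, -0.3, 3.3]
gripper_width: 0.34
grasp_force: 41.5
```

Request:
drive_tool([
  [1, 0.1, 0, 0, 0, 0, 0],
  [1, 0.1, 0, 0, 0, 0, 0],
])

```text
t: 16.65
tool_pos: [0.433, 0.0377, 0.0076]
orientation: [3.137, 0.169, -0.0]
ft_force: [-2.5, 0.2, 2.1]
gripper_width: 0.341
grasp_force: 41.5
```

Request:
drive_tool([
  [1, 0.1, 0, 0, 0, 0, 0],
  [1, 0.1, 0, 0, 0, 0, 0],
])

```text
t: 16.85
tool_pos: [0.437, 0.0381, 0.0076]
orientation: [3.137, 0.169, 0.0]
ft_force: [-0.9, -1.0, 1.9]
gripper_width: 0.344
grasp_force: 41.5
```

Request:
drive_tool([
  [1, 0.1, 0, 0, 0, 0, 0],
  [1, 0.1, 0, 0, 0, 0, 0],
])

```text
t: 17.05
tool_pos: [0.441, 0.0386, 0.0076]
orientation: [3.137, 0.169, 0.0]
ft_force: [-1.8, -0.6, 2.1]
gripper_width: 0.34
grasp_force: 41.5
```

Request:
drive_tool([
  [1, 0.1, 0, 0, 0, 0, 0],
  [1, 0.05, 0, 0, 0, 0, 0],
])

```text
t: 17.25
tool_pos: [0.444, 0.0389, 0.0077]
orientation: [3.137, 0.169, 0.0]
ft_force: [-1.6, -1.3, 3.0]
gripper_width: 0.341
grasp_force: 41.4
```

Request:
drive_tool([
  [1, 0.1, 0, 0, 0, 0, 0],
  [1, 0.05, 0, 0, 0, 0, 0],
])

```text
t: 17.45
tool_pos: [0.447, 0.0392, 0.0076]
orientation: [3.137, 0.169, 0.0]
ft_force: [-2.9, 0.2, 2.4]
gripper_width: 0.344
grasp_force: 41.4
```

Request:
drive_tool([
  [1, 0.1, 0, 0, 0, 0, 0],
  [1, 0.05, 0, 0, 0, 0, 0],
])

```text
t: 17.65
tool_pos: [0.4499, 0.0395, 0.0076]
orientation: [3.137, 0.169, -0.0]
ft_force: [-1.6, 0.1, 2.7]
gripper_width: 0.343
grasp_force: 41.4
```

Request:
drive_tool([
  [1, 0.05, 0, 0, 0, 0, 0],
  [1, 0.05, 0, 0, 0, 0, 0],
])

```text
t: 17.85
tool_pos: [0.4516, 0.0396, 0.0076]
orientation: [3.137, 0.169, -0.001]
ft_force: [-5.4, 0.2, 4.9]
gripper_width: 0.344
grasp_force: 41.7
```

Request:
drive_tool([
  [1, 0.05, 0, 0, 0, 0, 0],
  [1, 0.05, 0, 0, 0, 0, 0],
])

```text
t: 18.05
tool_pos: [0.4529, 0.0396, 0.0076]
orientation: [3.136, 0.169, -0.004]
ft_force: [-9.7, -0.3, 8.8]
gripper_width: 0.345
grasp_force: 42.1
```

Request:
drive_tool([
  [1, 0.05, 0, 0, 0, 0, 0],
  [1, 0.05, 0, 0, 0, 0, 0],
])

```text
t: 18.25
tool_pos: [0.4542, 0.0396, 0.0076]
orientation: [3.136, 0.169, -0.006]
ft_force: [-13.8, -1.4, 11.0]
gripper_width: 0.344
grasp_force: 42.6
```

Request:
drive_tool([
  [1, 0.05, 0, 0, 0, 0, 0],
  [1, 0.05, 0, 0, 0, 0, 0],
])

```text
t: 18.45
tool_pos: [0.4555, 0.0396, 0.0076]
orientation: [3.135, 0.169, -0.009]
ft_force: [-18.4, -0.2, 14.6]
gripper_width: 0.34
grasp_force: 43.0
```

Request:
drive_tool([
  [1, -0.05, 0, -0.03, 0, 0, 0],
  [1, -0.05, 0, -0.03, 0, 0, 0],
])

```text
t: 18.65
tool_pos: [0.4554, 0.0398, 0.0079]
orientation: [3.137, 0.168, -0.001]
ft_force: [3.4, -1.4, -4.4]
gripper_width: 0.341
grasp_force: 40.4
```

Request:
drive_tool([
  [1, 0, 0, -0.05, 0, 0, 0],
  [1, 0, 0, 0, 0, 0, 0],
])

```text
t: 18.85
tool_pos: [0.455, 0.0398, 0.0085]
orientation: [3.137, 0.168, -0.003]
ft_force: [1.8, -1.5, -8.4]
gripper_width: 0.342
grasp_force: 40.1
```

Request:
drive_tool([
  [1, 0, 0, 0.04, 0, 0, 0],
  [1, 0, 0, 0.01, 0, 0, 0],
])

```text
t: 19.05
tool_pos: [0.455, 0.0397, 0.0082]
orientation: [3.136, 0.169, -0.003]
ft_force: [-2.5, -2.3, -5.4]
gripper_width: 0.343
grasp_force: 40.4
```

Request:
drive_tool([
  [1, 0.03, 0, 0, 0, 0, 0],
  [1, 0.03, 0, 0, 0, 0, 0],
])

```text
t: 19.25
tool_pos: [0.4555, 0.0398, 0.0081]
orientation: [3.136, 0.169, -0.006]
ft_force: [-8.0, -3.3, -2.7]
gripper_width: 0.343
grasp_force: 40.6
```

Request:
drive_tool([
  [1, 0.02, 0, 0.02, 0, 0, 0],
  [1, 0.02, 0, 0.01, 0, 0, 0],
])

```text
t: 19.45
tool_pos: [0.4558, 0.0398, 0.0077]
orientation: [3.136, 0.169, -0.008]
ft_force: [-11.6, -2.9, 1.5]
gripper_width: 0.346
grasp_force: 41.2
```

Request:
drive_tool([
  [1, 0, 0, 0, 0, 0, 0],
  [1, 0, 0, 0, 0, 0, 0],
])

```text
t: 19.65
tool_pos: [0.4558, 0.0398, 0.0077]
orientation: [3.136, 0.169, -0.008]
ft_force: [-10.8, -3.0, 0.5]
gripper_width: 0.343
grasp_force: 41.2
```

Request:
drive_tool([
  [1, 0.03, 0, 0, 0, 0, 0],
  [1, 0, 0, 0, 0, 0, 0],
  [1, 0, 0, 0, 0, 0, 0],
])

```text
t: 19.95
tool_pos: [0.4563, 0.0399, 0.0077]
orientation: [3.136, 0.169, -0.008]
ft_force: [-12.3, -2.2, 1.8]
gripper_width: 0.343
grasp_force: 41.3
```

Request:
drive_tool([
  [1, -0.03, 0, 0, 0, 0, 0],
  [1, -0.02, 0, 0, 0, 0, 0],
  [1, 0, 0, 0, 0, 0, 0],
])

```text
t: 20.25
tool_pos: [0.4563, 0.04, 0.0078]
orientation: [3.136, 0.169, -0.004]
ft_force: [-5.6, -3.0, -3.3]
gripper_width: 0.341
grasp_force: 40.6
```

Request:
drive_tool([
  [1, 0, -0.02, 0.01, 0, 0, 0],
  [-0.3, 0, 0, 0, 0, 0, 0],
  [-0.3, 0, 0, 0, 0, 0, 0],
  [-0.3, 0, 0, 0, 0, 0, 0],
  [-0.3, 0, 0, 0, 0, 0, 0],
])

```text
t: 20.75
tool_pos: [0.458, 0.0411, 0.0087]
orientation: [-3.136, -0.17, -0.003]
ft_force: [0.3, -0.1, -0.8]
gripper_width: 0.653
grasp_force: 0.0
```

```bash
python3 -c "
from h import *
st()"
```

```text
t 20.75 pos [0.458  0.0411 0.0087] bay [-0.0662  0.0667] yaw 6.196989090705906 z [ 0.0017  0.0006 -1.    ] F [ 0.312  -0.0628 -0.7533] w 0.6529995291169226 q [ 0.5314 -0.2646 -0.6056  0.0003 -1.228   1.1475]
```

Request:
drive_tool([
  [-0.3, 0, 0, -0.5, 0, 0, 0],
  [-0.3, 0, 0, -1, 0, 0, 0],
  [-0.3, 0, 0, -1, 0, 0, 0],
  [-0.3, -1, 0, -0.5, 0, 0, 0],
  [1, -1, 0, 0, 0, 0, 0],
  [1, -1, 0, 0, 0, 0, 0],
  [1, 0, 0, 0, 0, 0, 0],
  [1, 0, 0, 0, 0, 0, 0],
  [1, 0, 0, 0, 0, 0, 0],
])

```text
t: 21.65
tool_pos: [0.3982, 0.0344, 0.0685]
orientation: [-3.137, -0.169, -0.001]
ft_force: [0.4, 0.0, -0.6]
gripper_width: 0.002
grasp_force: 0.0
```

```bash
python3 -c "
from h import *
st()
p,d=eyes.grab_frame('scene');cv2.imwrite('pics/s5.png',cv2.resize(p[150:290,200:400],None,fx=4,fy=4,interpolation=cv2.INTER_CUBIC))"
```

```text
t 21.65 pos [0.3982 0.0344 0.0685] bay [-0.1263  0.0665] yaw 6.17856661540656 z [ 0.0007  0.0001 -1.    ] F [ 0.3619  0.0077 -0.6143] w 0.002080949358445657 q [ 0.6005 -0.5144 -0.6725  0.0003 -1.4121  1.0781]
```

View pics/s5.png

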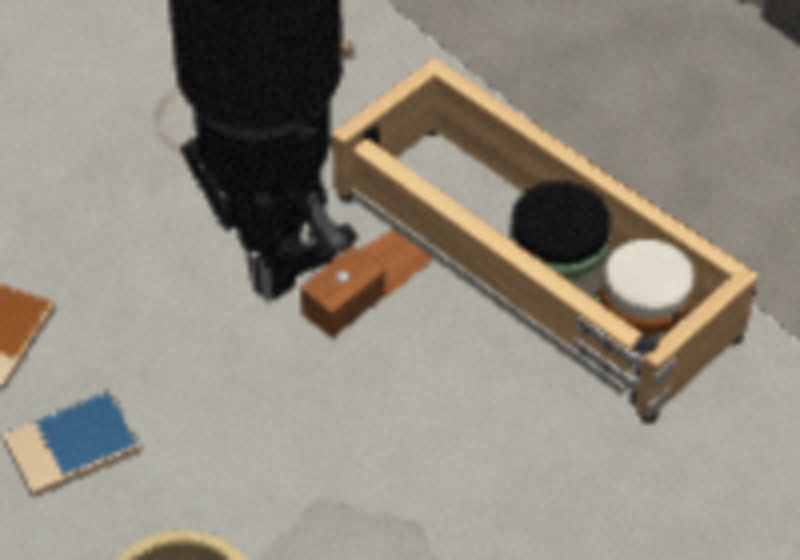

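The wedge sits flat and square under the gate's left half, and the gate is shut. I'll do a short push check from behind.

Request:
drive_tool([
  [1, 0, 0, 0.9, 0, 0, 0],
  [1, 0, 0, 0.9, 0, 0, 0],
  [1, 0, 0, 0.85, 0, 0, 0],
  [1, 0.2, 0, 0, 0, 0, 0],
  [1, 0.2, 0, 0, 0, 0, 0],
  [1, 0.2, 0, 0, 0, 0, 0],
  [1, 0.1, 0, 0, 0, 0, 0],
  [1, 0.1, 0, 0, 0, 0, 0],
  [1, 0.1, 0, 0, 0, 0, 0],
])

```text
t: 22.6
tool_pos: [0.4159, 0.0363, 0.0153]
orientation: [-3.137, -0.169, -0.001]
ft_force: [-0.1, -0.4, 0.0]
gripper_width: -0.002
grasp_force: 0.0
```

Request:
drive_tool([
  [1, 0.05, 0, 0, 0, 0, 0],
  [1, 0.05, 0, 0, 0, 0, 0],
])

```text
t: 22.8
tool_pos: [0.4176, 0.0364, 0.0151]
orientation: [3.137, 0.169, 0.0]
ft_force: [-0.3, 0.3, -0.1]
gripper_width: 0.003
grasp_force: 0.0
```

Request:
drive_tool([
  [1, 0.05, 0, 0, 0, 0, 0],
  [1, 0.05, 0, 0, 0, 0, 0],
])

```text
t: 23.0
tool_pos: [0.4196, 0.0366, 0.015]
orientation: [3.137, 0.169, 0.0]
ft_force: [0.9, -0.2, 0.7]
gripper_width: 0.001
grasp_force: 0.0
```

Request:
drive_tool([
  [1, 0.05, 0, 0, 0, 0, 0],
])

```text
t: 23.1
tool_pos: [0.4206, 0.0368, 0.015]
orientation: [3.137, 0.169, 0.0]
ft_force: [-0.8, -0.4, -0.2]
gripper_width: -0.001
grasp_force: 0.0
```

Request:
drive_tool([
  [1, 0.05, 0, 0, 0, 0, 0],
  [1, 0.05, 0, 0, 0, 0, 0],
])

```text
t: 23.3
tool_pos: [0.4209, 0.0366, 0.0149]
orientation: [3.136, 0.169, -0.007]
ft_force: [-14.9, 1.2, 9.7]
gripper_width: 0.001
grasp_force: 7.2
```

Request:
drive_tool([
  [1, 0.04, 0, 0, 0, 0, 0],
  [1, 0.03, 0, 0, 0, 0, 0],
])

```text
t: 23.5
tool_pos: [0.421, 0.0364, 0.0149]
orientation: [3.135, 0.169, -0.012]
ft_force: [-20.6, 1.0, 14.8]
gripper_width: 0.0
grasp_force: 10.0
```

Request:
drive_tool([
  [1, 0.04, 0, 0, 0, 0, 0],
  [1, 0, 0, 0, 0, 0, 0],
])

```text
t: 23.7
tool_pos: [0.4215, 0.0362, 0.0148]
orientation: [3.135, 0.169, -0.013]
ft_force: [-21.4, 1.3, 14.0]
gripper_width: -0.002
grasp_force: 10.3
```

Request:
drive_tool([
  [1, 0.04, 0, 0, 0, 0, 0],
  [1, 0, 0, 0, 0, 0, 0],
])

```text
t: 23.9
tool_pos: [0.4219, 0.0361, 0.0148]
orientation: [3.134, 0.169, -0.015]
ft_force: [-22.6, -0.6, 16.0]
gripper_width: 0.002
grasp_force: 11.3
```

A 15 N push did not move it, and it only began to creep at about 21 N. It is jammed, so I'll back off and retreat.

Request:
drive_tool([
  [1, -0.15, 0, 0, 0, 0, 0],
  [1, -0.5, 0, 0, 0, 0, 0],
  [1, -0.7, 0, -0.5, 0, 0, 0],
  [1, 0, 0, -1, 0, 0, 0],
  [1, 0, 0, -1, 0, 0, 0],
  [1, 0, 0, -1, 0, 0, 0],
  [1, 0, 0, -1, 0, 0, 0],
  [1, 0, 0, -1, 0, 0, 0],
  [1, 0, 0, 0, 0, 0, 0],
  [1, 0, 0, 0, 0, 0, 0],
])

```text
t: 24.9
tool_pos: [0.3988, 0.0346, 0.1251]
orientation: [-3.136, -0.169, -0.001]
ft_force: [0.2, 0.6, -0.2]
gripper_width: 0.002
grasp_force: 0.0
```

```bash
python3 -c "
from h import *
st()
p,d=eyes.grab_frame('scene');cv2.imwrite('pics/s6.png',p)"
```

```text
t 24.9 pos [0.3988 0.0346 0.1251] bay [-0.1257  0.0666] yaw 6.174822431303218 z [ 0.0007  0.0006 -1.    ] F [ 0.17    0.6096 -0.1959] w 0.0016485510719888368 q [ 0.5994 -0.5302 -0.5791 -0.0002 -1.521   1.0792]
```

View pics/s6.png

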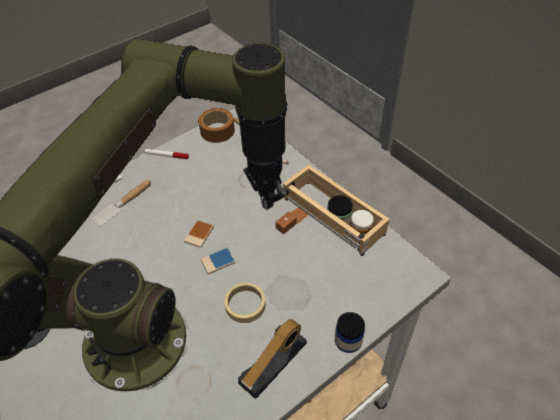

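The wedge block is at about (290,220) with its thin end under the shut gate, the arm is clear of everything, and the jars and other objects look unmoved.

```bash
python3 -c "
from plant import hand_in
print(hand_in())"
```

```text
the job is handed in; nothing more can be done
None
```

The gate is shut and the wedge is jammed flat under its left half; a 15 N check push did not move it, a harder one that reached about 22 N pushed it about 1 mm further in, and I handed the job in at about 25 s with the arm clear, but no verdict was returned.

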